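Build a stacked gift set of two lidded pots on the scale

ROBOT

A 6-joint arm with a two-finger parallel gripper is mounted at the origin on the work surface. World frame = base frame: x ahead of the robot, y to its left, z up, the work surface at z = 0. Lengths are in m, angles in rad, forces in N, time in s.
With the tool pointing down it reaches from about 0.425 to 0.95 m from the base axis. Payload 3.5 kg.
Tool frame: the origin (TCP) lies midway between the tips of the shut fingers; the grasp point (between the pads) lies 19 mm behind it; z points along the fingers, y is the direction in which the jaws open and shut (so a half turn about z gives the same grasp; the last joint's range is limited). The gripper opens to 85 mm and grips with 20 to 120 N. Pads are 22 mm wide; open, the fingers measure 114 mm over their backs; the gripper's body (76 mm by 85 mm) begins 54 mm behind the grasp point. The pads swing forward as they close: fully open they stand 13 mm farther back than shut.
Start: joints at [0.973, 0.286, 1.577, -0, 1.279, -0.15], TCP at [0.292, 0.608, 0.231] pointing down, gripper open.
Joint ranges: [-2.77, 2.77], [-0.9, 2.22], [0.21, 2.48], [-1.53, 4.67], [0.24, 2.81], [-2.84, 2.84]. Speed limits (rad/s): [2.79, 2.79, 3.14, 3.14, 3.14, 3.14].

INTERFACE

Orientations are given as a unit quaternion [x, y, z, w].
In Python, from plant import * gives the robot as it stands.
- The arm moves only by the shell command python3 -m jog 'ROWS' [FORCE]. ROWS is a JSON object of lists of equal length, an entry for each row: "travel": the shift along the world's x, y, z in mm, a list of three; "dr": the turn, a rotation vector about the world's x, y, z in degrees, a list of three; "jaw": the closure in counts, from 0 (fully open) to 255 (shut). In form: {"travel": [[x, y, z], ...], "dr": [[wx, wy, wz], ...], "jaw": [jaw, ...]}. A call has 1 to 5 rows; each row shifts and turns the commanded pose from where the row before left it; what a row does not reach is not made up. A row lasts 1/12 s, in which the tool goes at most 41.7 mm and 7.16 degrees, less where a joint would pass 70% of its speed; a pose out of reach is approached as far as the arm can. A call is refused whole if a number of a shift passes 41.7 or a number of a turn 7.16, either way. A call with a gripper value outside its range is refused whole. The fingers move at their own pace and stop on an object; FORCE is the grip in N (left out, the last holds). Time passes only in rows, so rows that do not move let the fingers close. It gives the time, the measured TCP pose, the force and the opening at its end, in the units of the state.
- get_state(): the state, without advancing time (a new reading comes with each control period).
- read_camera(name): name is "scene" or "top" or "wrist"; returns the picture (420x560x3 uint8, red, green, blue); there is no depth.
- camera_info(name): a dict with "K" (3x3 intrinsics, pixels), "k1" (the pictures are not rectified: a ray, as slopes to the right and down, at radius r is drawn at 1 + k1 r^2 times it, then the intrinsics apply), "R" (3x3) and "t" (3): a world point X has camera coordinates R X + t; the wrist camera has in their place "mount" (4x4, takes a point from camera to tool coordinates, whose origin is the TCP and whose axes are the flange's). Camera axes: x right, y down, z forward; pixel columns grow to the right and rows downward; lengths in m; the calibration is good to about 2 mm. A picture is of the moment at which its call begins: read the wrist's pose just before it. camera_info takes no time and is no camera call.
- sign_off(): hands the job in, once; it reports no verdict.
The state is a dict: "time": time; "qpos": joint angles; "dq": joint speeds; "joint_efforts": joint torques, N m; "eef_pos": TCP position; "tcp_rot": TCP orientation; "contact_force": force on the tool from outside, world axes, zero at the start; "wrist_torque": the same for the moment, N m; "opening": opening from 0.0 (shut) to 1.0 (fully open).
Only numpy, scipy, OpenCV 4.12 (cv2) and the standard library are available. Lean on these libraries where they do the work, as an engineer would, in place of code of your own. Each camera call takes 0.05 s, during which the arm holds its last target. There are 200 camera calls.

TASK

Build the gift set as one upright stack on the scale so it can be weighed, working from the bottom up, one piece at a time: stand the large white pot in the middle of the scale's round pan and close it with the large wooden lid, then stand the small pot centred on that lid and close it with the small lid. Both lids must sit fully home in their pots, and everything else on the table stays where it is.

Things in the scene. Friction and masses are not known exactly. Their poses are not given: they have to be found in the camera images.
- pan (a point): Middle of the top of the scale's round pan (aluminium disc, 124 mm across, 6 thick, its top 50 above the table), on a white scale body 200 x 170 x 34 mm, which reaches 115 from the pan's axis toward its own -x (panel side) and 85 to all other sides. The scale is fixed to the table; place and yaw differ each time. z axis up.
- pot_large_mid (a point): Large open white ceramic pot, straight round wall, 62 mm outer diameter, 60 tall, wall 5, mouth 52 across, floor 6 thick, about 0.18 kg, standing mouth up. The point is on its axis half-way up (30 above its underside); z axis points out of the mouth. One of four loose pieces whose places on the table are shuffled.
- pot_small_mid (a point): Small open white ceramic pot, 46 mm outer diameter, 50 tall, wall 5, mouth 36 across, about 0.10 kg, standing mouth up. The point is on its axis half-way up (25 above its underside); z axis points out of the mouth. One of four loose pieces whose places on the table are shuffled.
- lid_large_mid (a point): Large wooden push-in lid: disc 66 mm across, 16 thick, flat on top, over a tapered plug 42 across, 8 deep; 24 tall. It lies on its plug, the disc's edge 8 to 24 above the table. Seated, the plug is in the large pot's mouth (5 play all round), the disc on the rim. The point is on its axis, 12 above the plug's underside; z up. About 0.045 kg. Shuffled.
- lid_small_mid (a point): Small wooden push-in lid: disc 50 mm across, 16 thick, flat on top, over a tapered plug 27 across, 8 deep; 24 tall. It lies on its plug, the disc's edge 8 to 24 above the table. Seated, the plug is in the small pot's mouth (4.5 play all round), the disc on the rim. The point is on its axis, 12 above the plug's underside; z up. About 0.025 kg. Shuffled.
- cup_a: Bystander, loose, not to be moved: sealed portion cup, off-white with a grey cover, 60 across, 40 tall, at the left (+y) edge (mm). Origin: on its underside, in the middle.
- cup_b: Bystander, loose, not to be moved: sealed portion cup like the other, far left, beyond the scale (mm). Origin: on its underside, in the middle.
- jar: Bystander, loose, not to be moved: small glass jar with brass-coloured cap, 52 across, 62 tall, at the right (-y) edge (mm). Origin: on its underside, in the middle.
- bowl: Bystander, loose, not to be moved: small steel bowl, 90 across, 35 tall, far right, beyond the scale (mm). Origin: on its underside, in the middle.
- tin: Bystander, loose, not to be moved: plain round closed aluminium tin, 52 across, 45 tall, beyond the scale, before the crate of jars (mm). Origin: on its underside, in the middle.
Mind the look-alikes: they are no part of the job. Leave any pink look-alike of the part that bears pot_large_mid alone.

How it is judged:
On the way, in this order (a step that is already met when the one before it is completed fails the run):
1. the large pot stands released in the middle of the scale's pan (horizontal distance between pot_large_mid and pan below 0.015 m and z of pot_large_mid in the frame of pan between 0.027 and 0.033 m and angle between pot_large_mid's own z axis and vertical below 0.07 rad and linear speed of pot_large below 0.03 m/s and contact force between the fingers and pot_large below 0.05 N), for 0.2 s.
2. the large lid is seated in the large pot and released (horizontal distance between lid_large_mid and pot_large_mid below 0.008 m and z of lid_large_mid in the frame of pot_large_mid between 0.031 and 0.037 m and angle between lid_large_mid's own z axis and vertical below 0.07 rad and linear speed of lid_large below 0.03 m/s and contact force between the fingers and lid_large below 0.05 N), for 0.2 s.
3. the small pot stands released on the middle of the large lid (horizontal distance between pot_small_mid and lid_large_mid below 0.009 m and z of pot_small_mid in the frame of lid_large_mid between 0.034 and 0.04 m and angle between pot_small_mid's own z axis and vertical below 0.07 rad and linear speed of pot_small below 0.03 m/s and contact force between the fingers and pot_small below 0.05 N), for 0.2 s.
4. the small lid is seated in the small pot and released (horizontal distance between lid_small_mid and pot_small_mid below 0.008 m and z of lid_small_mid in the frame of pot_small_mid between 0.026 and 0.032 m and angle between lid_small_mid's own z axis and vertical below 0.07 rad and linear speed of lid_small below 0.03 m/s and contact force between the fingers and lid_small below 0.05 N), for 0.2 s.
At the end, for the whole second after the job is handed in: Large pot within 15 mm of the pan's middle; each lid home in its own pot (within 8 mm of its axis, height within 3 mm of seated); small pot on the large lid within 9 mm of its middle; all four within 0.07 rad of upright, released and at rest (all of step 1 and all of step 2 and all of step 3 and all of step 4); the robot touches nothing.
It fails at once if another loose thing on the table was moved by more than 20 mm (distance of any of cup_a, cup_b, jar, bowl, tin from where it was at the start of the episode above 0.02 m).
It also fails if it takes over 125 s, if anything falls off the work surface, if the arm or the gripper's body presses on something with over 40 N, if the wrist force passes 120 N, or if a joint passes its speed limit or range.

## Working session

There is one attempt and no reset: what is moved stays moved. The work goes in short steps, Python scripts to look and compute and a shell command to move; the robot and the scene stay as the last step left them, time stands still between calls to the robot, and variables do not carry over. Pictures are saved under pics/ and viewed, about 12 in all and at most 16, crops included, and the job is handed in when it is done.

```bash
mkdir -p pics; ls
python3 - <<'E'
from plant import *
import cv2,numpy as np
s=get_state();print(s['eef_pos'],s['tcp_rot'],s['opening'],s['time'])
for n in("top","scene","wrist"):
    i=camera_info(n);print(n,{k:np.round(v,4).tolist() for k,v in i.items()})
    im=read_camera(n);cv2.imwrite(f"pics/{n}0.png",im[:,:,::-1])
E
```

```text
pics
[0.29186854 0.60791242 0.22992194] [ 2.22028445e-01  9.75039472e-01 -1.10372606e-03 -4.24244755e-04] 0.9981520747814393 0.0
top {'K': [[539.9443, 0.0, 277.3832], [0.0, 539.9443, 200.8932], [0.0, 0.0, 1.0]], 'k1': 0.0345, 'R': [[0.0178, -0.9998, 0.0053], [-0.9965, -0.0182, -0.0815], [0.0816, -0.0039, -0.9967]], 't': [-0.0051, 0.5763, 1.3411]}
scene {'K': [[531.6988, 0.0, 277.0349], [0.0, 531.6988, 209.8458], [0.0, 0.0, 1.0]], 'k1': -0.0051, 'R': [[0.2024, 0.9793, -0.0029], [0.7917, -0.1654, -0.5881], [-0.5764, 0.1167, -0.8088]], 't': [-0.1369, -0.4151, 1.9833]}
wrist {'K': [[344.7468, 0.0, 280.7485], [0.0, 344.7468, 212.0568], [0.0, 0.0, 1.0]], 'k1': -0.0705, 'mount': [[0.0006, -0.9659, -0.2588, 0.0654], [1.0, 0.0005, 0.0006, 0.0004], [-0.0004, -0.2588, 0.9659, -0.1424], [0.0, 0.0, 0.0, 1.0]]}
```

View pics/top0.png

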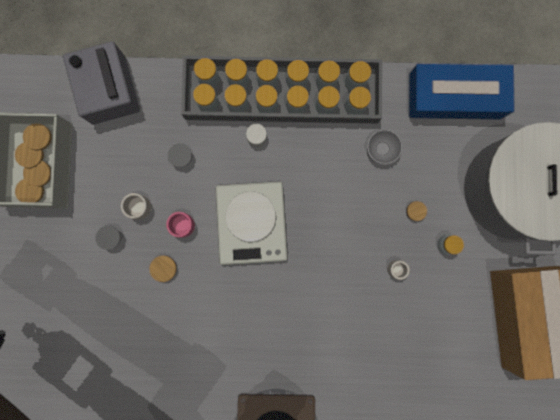

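View pics/scene0.png

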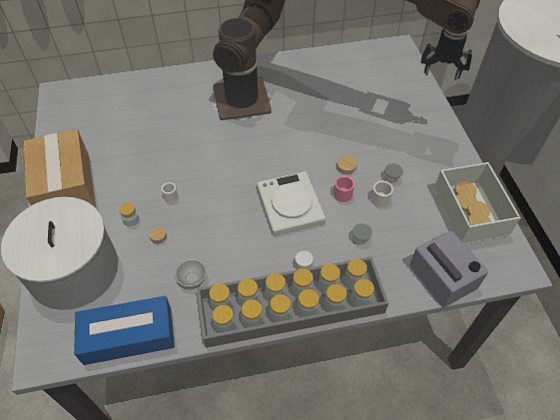

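Top view: large pot at (134,206), pink look-alike (180,225), large lid (163,269), small pot (400,270), small lid (417,211), pan (250,217), jar (454,246). The cups are at (180,156) and (108,238), and the tin is at (256,135). The scene view agrees.

```bash
cat > h.py <<'E'
from plant import *
import cv2,numpy as np
from scipy.spatial.transform import Rotation as Ro
def cam(n,s=None):
    i=camera_info(n)
    if n!="wrist": return i['K'],i['k1'],np.array(i['R']),np.array(i['t'])
    s=s or get_state(); M=np.array(i['mount']);T=np.eye(4);T[:3,:3]=Ro.from_quat(s['tcp_rot']).as_matrix();T[:3,3]=s['eef_pos']
    W=np.linalg.inv(T@M);return i['K'],i['k1'],W[:3,:3],W[:3,3]
def pix2w(c,uv,z):
    K,k1,R,t=c; K=np.array(K);uv=np.atleast_2d(np.asarray(uv,float))
    d=(uv-K[:2,2])/K[0,0]
    p=d.copy()
    for _ in range(10): p=d/(1+k1*(p**2).sum(1,keepdims=True))
    r=np.c_[p,np.ones(len(p))]@R; o=-R.T@t
    return o+r*((z-o[2])/r[:,2])[:,None]
def w2pix(c,X):
    K,k1,R,t=c;p=R@np.asarray(X,float)+t;p=p[:2]/p[2];p=p*(1+k1*(p@p));return p*K[0][0]+np.array(K)[:2,2]
def circ(P):
    P=P[:,:2];A=np.c_[2*P,np.ones(len(P))];b=(P**2).sum(1)
    s=np.linalg.lstsq(A,b,rcond=None)[0];return s[:2],np.sqrt(s[2]+s[:2]@s[:2])
def snap(name,n="wrist"):
    s=get_state();c=cam(n,s);im=np.ascontiguousarray(read_camera(n)[:,:,::-1]);cv2.imwrite(f"pics/{name}.png",im);return im,c,s
E
python3 - <<'E'
from h import *
c=cam("top")
for n,uv,z in[("potL",(134,206),.06),("pink",(180,225),.06),("lidL",(163,269),.024),("potS",(400,270),.05),("lidS",(417,211),.024),("pan",(250,217),.05),("jar",(454,246),.062),("cup1",(180,156),.04),("cupA",(108,238),.04),("tin",(256,135),.045),("bowl",(384,148),.035)]:
    print(n,pix2w(c,uv,z)[0].round(3))
s=get_state();print(Ro.from_quat(s['tcp_rot']).as_matrix().round(2))
E
```

```text
potL [0.554 0.356 0.06 ]
pink [0.51  0.243 0.06 ]
lidL [0.401 0.287 0.024]
potS [ 0.41  -0.298  0.05 ]
lidS [ 0.557 -0.347  0.024]
pan [0.533 0.072 0.05 ]
jar [ 0.471 -0.426  0.062]
cup1 [0.683 0.252 0.04 ]
cupA [0.475 0.422 0.04 ]
tin [0.74  0.062 0.045]
bowl [ 0.714 -0.261  0.035]
[[-0.9   0.43 -0.  ]
 [ 0.43  0.9  -0.  ]
 [ 0.   -0.   -1.  ]]
```

View pics/wrist0.png

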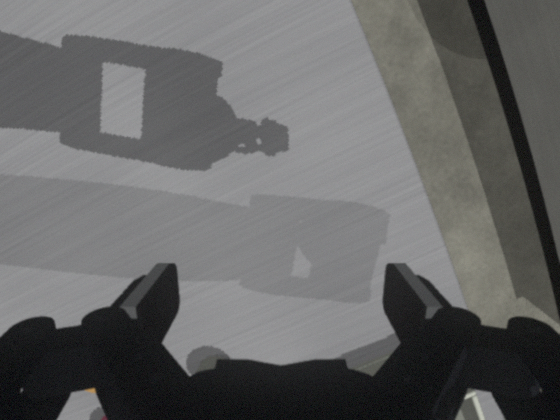

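```bash
python3 -m jog '{"travel":[[26,-25,0],[26,-25,0],[26,-25,0],[26,-25,0],[26,-25,0]],"dr":[[0,0,0],[0,0,0],[0,0,0],[0,0,0],[0,0,0]],"jaw":[0,0,0,0,0]}' 40
python3 -m jog '{"travel":[[26,-25,0],[26,-25,0],[26,-25,0],[26,-25,0],[20,-20,0]],"dr":[[0,0,0],[0,0,0],[0,0,0],[0,0,0],[0,0,0]],"jaw":[0,0,0,0,0]}'
python3 - <<'E'
from h import *
im,c,s=snap("w1");print(s['eef_pos'],s['contact_force']);print(w2pix(c,[.554,.356,.06]))
E
```

```text
time: 0.57
eef_pos: [0.4229, 0.4821, 0.2309]
tcp_rot: [0.222, 0.975, -0.0, -0.0]
contact_force: [0.3, -0.8, 1.0]
opening: 0.999
time: 0.98
eef_pos: [0.5478, 0.3612, 0.2309]
tcp_rot: [0.223, 0.975, -0.0, -0.0]
contact_force: [0.5, -0.4, 0.4]
opening: 1.002
[0.5477664  0.36123726 0.23087133] [ 0.4765679  -0.38019868  0.39583237]
[278.14708026 201.02344183]
```

View pics/w1.png

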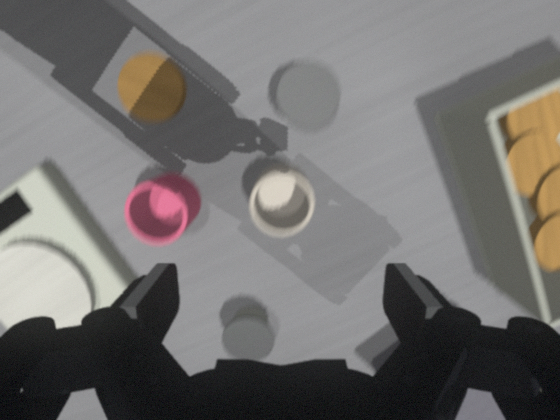

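```bash
cat >> h.py <<'E'
def blob(im,c,seed,z,r,mask,name=None):
    """robust circle fit (world, at height z) of the mask blob at the predicted pixel"""
    m=cv2.morphologyEx(mask.astype(np.uint8),cv2.MORPH_CLOSE,np.ones((3,3)))
    cs,_=cv2.findContours(m,cv2.RETR_EXTERNAL,cv2.CHAIN_APPROX_NONE)
    cs=[k for k in cs if cv2.contourArea(k)>300]
    k=min(cs,key=lambda k:np.linalg.norm(cv2.minEnclosingCircle(k)[0]-np.asarray(seed)))
    P=pix2w(c,k[:,0,:],z)
    for _ in range(4):
        q,R=circ(P);e=abs(np.linalg.norm(P[:,:2]-q,axis=1)-R);P=P[e<=max(np.percentile(e,85),.0006)]
    if name:
        o=im.copy();cv2.drawContours(o,[k],-1,(0,255,0),1);cv2.imwrite(f"pics/{name}.png",o[max(0,int(seed[1])-90):int(seed[1])+90,max(0,int(seed[0])-90):int(seed[0])+90].repeat(3,0).repeat(3,1))
    return q.round(4),round(R,4),[int(v) for v in cv2.boundingRect(k)]
E
python3 - <<'E'
from h import *
im=cv2.imread("pics/w1.png");c=cam("wrist");b,g,r=[im[...,i].astype(int) for i in range(3)]
for y in (180,202): print([tuple(map(int,im[y,x])) for x in range(235,330,5)])
for T in (8,12,16): print(T,blob(im,c,(281,202),.06,.031,(r-b>T),f"m{T}"))
print(blob(im,c,(151,87),.024,.033,(r-b>45)&(g-b>20)))
E
```

```text
[(129, 129, 129), (126, 125, 125), (86, 85, 84), (86, 85, 86), (86, 88, 88), (145, 155, 161), (183, 198, 202), (189, 203, 211), (192, 207, 214), (192, 207, 213), (195, 208, 215), (192, 206, 212), (171, 182, 188), (152, 161, 167), (147, 155, 160), (133, 132, 133), (134, 134, 134), (136, 135, 135), (135, 134, 136)]
[(135, 134, 136), (135, 132, 132), (134, 131, 132), (166, 175, 182), (120, 128, 132), (151, 161, 167), (196, 209, 215), (196, 209, 216), (197, 209, 214), (196, 208, 216), (172, 183, 190), (118, 124, 130), (121, 127, 131), (117, 127, 132), (96, 102, 104), (163, 173, 178), (145, 148, 149), (135, 136, 137), (135, 133, 131)]
8 (array([0.5601, 0.3537]), np.float64(0.0317), [249, 165, 66, 72])
12 (array([0.5605, 0.3545]), np.float64(0.03), [250, 169, 64, 67])
16 (array([0.5525, 0.355 ]), np.float64(0.022), [250, 172, 59, 42])
(array([0.408 , 0.2851]), np.float64(0.0312), [118, 53, 65, 66])
```

View pics/m12.png

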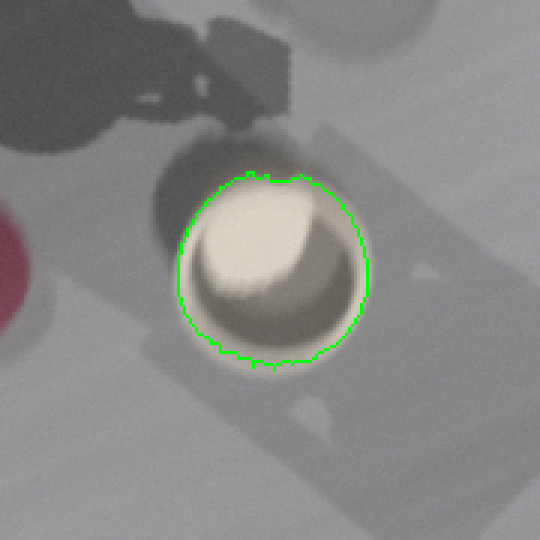

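```bash
python3 -m jog '{"travel":[[12,-7,-36],[0,0,-40],[0,0,-40],[0,0,-40],[0,0,-25]],"dr":[[0,0,0],[0,0,0],[0,0,0],[0,0,0],[0,0,0]],"jaw":[0,0,0,0,0]}' 40
python3 -m jog '{"travel":[[0,0,-16],[0,0,-16],[0,0,0],[0,0,0],[0,0,0]],"dr":[[0,0,0],[0,0,0],[0,0,0],[0,0,0],[0,0,0]],"jaw":[0,0,0,120,120]}'
python3 -m jog '{"travel":[[0,0,0],[0,0,0],[0,0,0],[0,0,0],[0,0,0]],"dr":[[0,0,0],[0,0,0],[0,0,0],[0,0,0],[0,0,0]],"jaw":[160,160,160,160,160]}'
python3 -m jog '{"travel":[[0,0,5],[0,0,15],[0,0,30],[0,0,0],[0,0,0]],"dr":[[0,0,0],[0,0,0],[0,0,0],[0,0,0],[0,0,0]],"jaw":[160,160,160,160,160]}'
```

```text
time: 1.45
eef_pos: [0.5553, 0.3551, 0.0449]
tcp_rot: [0.222, 0.975, -0.002, -0.003]
contact_force: [-1.2, 0.7, 0.3]
opening: 0.999
time: 1.87
eef_pos: [0.5589, 0.357, 0.0194]
tcp_rot: [0.222, 0.975, 0.001, 0.001]
contact_force: [1.7, 2.3, 1.3]
opening: 0.751
time: 2.28
eef_pos: [0.5591, 0.3569, 0.0199]
tcp_rot: [0.222, 0.975, 0.001, 0.001]
contact_force: [0.4, 0.8, 4.6]
opening: 0.728
time: 2.7
eef_pos: [0.5598, 0.3571, 0.0711]
tcp_rot: [0.222, 0.975, 0.002, 0.002]
contact_force: [0.7, -0.3, -2.3]
opening: 0.731
```

Run:
```python
from h import *
im=cv2.imread("pics/top0.png");g=cv2.medianBlur(cv2.cvtColor(im,cv2.COLOR_BGR2GRAY),3)
print([int(g[217,x]) for x in range(214,290,2)])
c=cam("top");H=cv2.HoughCircles(g,cv2.HOUGH_GRADIENT,1,50,param1=60,param2=12,minRadius=22,maxRadius=29)[0]
for h in H:
    if abs(h[0]-250)<15 and abs(h[1]-217)<15: print(h,pix2w(c,h[:2],.05)[0].round(4))
o=im[170:280,200:300].repeat(5,0).repeat(5,1);cv2.imwrite("pics/pan.png",o)
```

```text
[118, 119, 149, 165, 163, 163, 171, 173, 174, 174, 174, 175, 176, 176, 176, 176, 176, 175, 175, 175, 175, 176, 175, 176, 175, 175, 175, 175, 175, 175, 164, 135, 162, 165, 160, 105, 106, 113]
[249.5 216.5  24.1] [0.5342 0.0736 0.05  ]
```

View pics/pan.png

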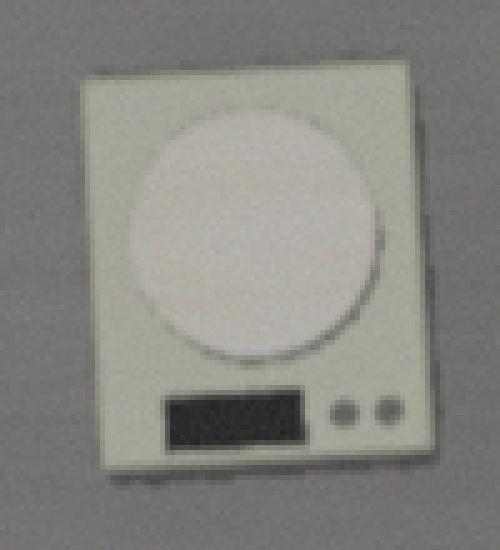

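```bash
python3 -m jog '{"travel":[[0,0,30],[0,0,35],[0,0,35],[0,-20,0],[-4,-35,0]],"dr":[[0,0,0],[0,0,0],[0,0,0],[0,0,0],[0,0,0]],"jaw":[160,160,160,160,160]}' 40
python3 -m jog '{"travel":[[-4,-35,0],[-4,-35,0],[-4,-35,0],[-4,-35,0],[-4,-35,0]],"dr":[[0,0,0],[0,0,0],[0,0,0],[0,0,0],[0,0,0]],"jaw":[160,160,160,160,160]}'
python3 -m jog '{"travel":[[-4,-35,0],[0,-20,0],[0,0,-15],[0,0,-15],[0,0,0]],"dr":[[0,0,0],[0,0,0],[0,0,0],[0,0,0],[0,0,0]],"jaw":[160,160,160,160,160]}'
```

```text
time: 3.12
eef_pos: [0.5557, 0.3037, 0.1711]
tcp_rot: [0.22, 0.975, 0.002, 0.003]
contact_force: [0.3, -0.3, -1.9]
opening: 0.726
time: 3.53
eef_pos: [0.5326, 0.1249, 0.1665]
tcp_rot: [0.222, 0.975, -0.0, -0.001]
contact_force: [0.6, -0.3, -2.4]
opening: 0.727
time: 3.95
eef_pos: [0.5268, 0.0709, 0.1336]
tcp_rot: [0.223, 0.975, -0.001, -0.004]
contact_force: [-1.5, -0.4, -2.8]
opening: 0.722
```

```bash
python3 -m jog '{"travel":[[5,1,-20],[0,0,-20],[0,0,-14],[0,0,0],[0,0,0]],"dr":[[0,0,0],[0,0,0],[0,0,0],[0,0,0],[0,0,0]],"jaw":[160,160,160,160,160]}' 40
python3 -m jog '{"travel":[[0,0,-2],[0,0,-2],[0,0,-2],[0,0,0],[0,0,0]],"dr":[[0,0,0],[0,0,0],[0,0,0],[0,0,0],[0,0,0]],"jaw":[160,160,160,160,160]}'
```

```text
time: 4.37
eef_pos: [0.5341, 0.0728, 0.0833]
tcp_rot: [0.222, 0.975, -0.0, -0.002]
contact_force: [0.1, -0.7, -1.4]
opening: 0.725
time: 4.78
eef_pos: [0.5354, 0.0725, 0.0787]
tcp_rot: [0.222, 0.975, 0.0, 0.0]
contact_force: [-0.5, -0.9, -2.0]
opening: 0.727
```

```bash
python3 -m jog '{"travel":[[-3,0,-2],[0,0,-2],[0,0,-2],[0,0,-1],[0,0,0]],"dr":[[0,0,0],[0,0,0],[0,0,0],[0,0,0],[0,0,0]],"jaw":[160,160,160,160,160]}' 40
python3 -m jog '{"travel":[[0,0,-1],[0,0,0],[0,0,0],[0,0,0],[0,0,0]],"dr":[[0,0,0],[0,0,0],[0,0,0],[0,0,0],[0,0,0]],"jaw":[160,160,160,160,160]}'
```

```text
time: 5.2
eef_pos: [0.5319, 0.0724, 0.0709]
tcp_rot: [0.222, 0.975, -0.0, -0.0]
contact_force: [-1.2, -0.7, -2.7]
opening: 0.726
time: 5.62
eef_pos: [0.5323, 0.0724, 0.0704]
tcp_rot: [0.222, 0.975, 0.0, 0.0]
contact_force: [-0.0, -0.0, -1.8]
opening: 0.725
```

```bash
python3 -m jog '{"travel":[[0,0,-1],[0,0,0],[0,0,0],[0,0,0],[0,0,0]],"dr":[[0,0,0],[0,0,0],[0,0,0],[0,0,0],[0,0,0]],"jaw":[160,160,160,0,0]}' 40
python3 -m jog '{"travel":[[0,0,0],[0,0,0],[0,0,0],[0,0,0],[0,0,5]],"dr":[[0,0,0],[0,0,0],[0,0,0],[0,0,0],[0,0,0]],"jaw":[0,0,0,0,0]}'
python3 -m jog '{"travel":[[0,0,20],[0,0,35],[0,0,35],[0,0,35],[0,0,30]],"dr":[[0,0,0],[0,0,0],[0,0,0],[0,0,0],[0,0,0]],"jaw":[0,0,0,0,0]}'
python3 -m jog '{"travel":[[0,0,0],[0,0,0],[0,0,0],[0,0,0],[0,0,0]],"dr":[[0,0,0],[0,0,0],[0,0,0],[0,0,0],[0,0,0]],"jaw":[0,0,0,0,0]}'
python3 - <<'E'
from h import *
im,c,s=snap("w2");print(s['eef_pos'])
b,g,r=[im[...,i].astype(int) for i in range(3)]
p=w2pix(c,[.534,.071,.11]);print(p)
for T in (6,8,10):print(blob(im,c,p,.11,.031,(r-b>T),f"mp{T}"))
E
```

```text
time: 6.03
eef_pos: [0.5326, 0.0724, 0.0696]
tcp_rot: [0.222, 0.975, 0.0, 0.001]
contact_force: [-0.3, -0.2, 0.1]
opening: 0.976
time: 6.45
eef_pos: [0.5314, 0.0725, 0.0734]
tcp_rot: [0.222, 0.975, -0.0, -0.001]
contact_force: [-0.4, -0.4, 0.0]
opening: 1.002
time: 6.87
eef_pos: [0.5325, 0.0725, 0.2324]
tcp_rot: [0.222, 0.975, 0.0, 0.001]
contact_force: [1.6, 0.1, -0.8]
opening: 1.0
time: 7.28
eef_pos: [0.5311, 0.0725, 0.2272]
tcp_rot: [0.222, 0.975, -0.0, -0.002]
contact_force: [0.5, -0.3, -0.2]
opening: 1.001
[0.53114828 0.07248301 0.22719326]
[280.18943832 211.41944638]
(array([0.5112, 0.0778]), np.float64(0.0762), [154, 44, 238, 248])
(array([0.5196, 0.0814]), np.float64(0.0703), [172, 46, 220, 246])
(array([0.5271, 0.0719]), np.float64(0.0333), [227, 156, 98, 89])
```

View pics/w2.png

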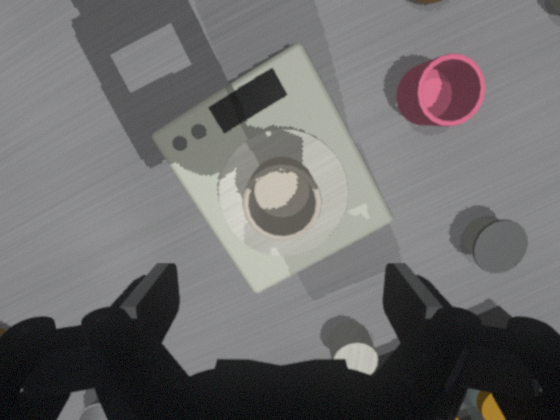

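Pot stands on the pan, rim centre about (282,203), pan centre about (284,193).

Run:
```python
from h import *
im=cv2.imread("pics/w2.png");c=cam("wrist")
print(pix2w(c,[(284,193)],.05)[0],pix2w(c,[(282,203)],.11)[0])
# rim outer by hand
P=pix2w(c,[(243,205),(321,205),(282,242),(255,231),(309,231)],.11);print(circ(P))
```

```text
[0.53365844 0.075045   0.05      ] [0.52874941 0.07512629 0.11      ]
(array([0.53016854, 0.07445159]), np.float64(0.03025105404166027))
```

```bash
python3 -m jog '{"travel":[[-10,17,0],[-20,35,0],[-20,35,0],[-20,35,0],[-20,35,0]],"dr":[[0,0,0],[0,0,0],[0,0,0],[0,0,0],[0,0,0]],"jaw":[0,0,0,0,0]}' 40
python3 -m jog '{"travel":[[-20,35,0],[-13,20,-20],[0,0,-20],[0,0,-20],[0,0,0]],"dr":[[0,0,0],[0,0,0],[0,0,0],[0,0,0],[0,0,0]],"jaw":[0,0,0,0,0]}'
python3 -m jog '{"travel":[[0,0,0],[0,0,0]],"dr":[[0,0,0],[0,0,0]],"jaw":[0,0]}'
python3 - <<'E'
from h import *
im,c,s=snap("w3");print(s['eef_pos'])
b,g,r=[im[...,i].astype(int) for i in range(3)]
p=w2pix(c,[.408,.285,.024]);print(p)
for T in (25,40):print(blob(im,c,p,.024,.033,(r-b>T),f"ml{T}"))
E
```

```text
time: 7.75
eef_pos: [0.4408, 0.2305, 0.2283]
tcp_rot: [0.223, 0.975, -0.0, -0.001]
contact_force: [0.7, 1.0, 0.0]
opening: 1.001
time: 8.17
eef_pos: [0.4056, 0.2836, 0.1639]
tcp_rot: [0.221, 0.975, -0.003, -0.004]
contact_force: [-0.1, -0.5, -0.4]
opening: 0.999
time: 8.33
eef_pos: [0.4097, 0.2844, 0.1699]
tcp_rot: [0.222, 0.975, 0.0, 0.0]
contact_force: [-0.3, 0.1, 0.1]
opening: 0.997
[0.40974307 0.28440599 0.16990094]
[279.82803294 196.58125252]
(array([0.4018, 0.2911]), np.float64(0.0325), [245, 148, 77, 77])
(array([0.4019, 0.291 ]), np.float64(0.032), [245, 148, 77, 76])
```

View pics/ml25.png

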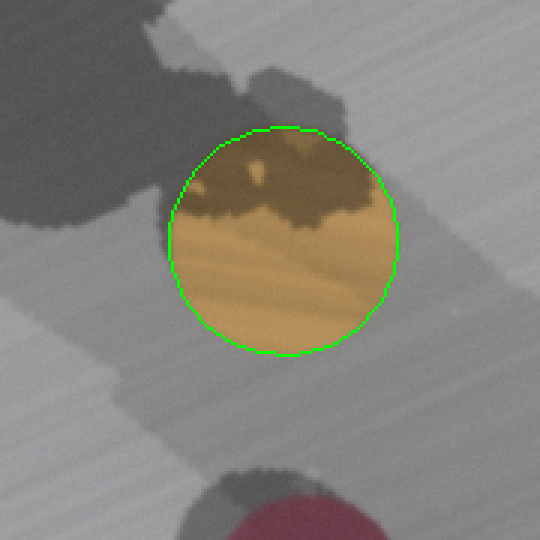

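```bash
python3 -m jog '{"travel":[[-8,7,-30],[0,0,-35],[0,0,-35],[0,0,-35],[0,0,-20]],"dr":[[0,0,0],[0,0,0],[0,0,0],[0,0,0],[0,0,0]],"jaw":[0,0,0,0,0]}' 40
python3 -m jog '{"travel":[[0,0,-8],[0,0,0],[0,0,0],[0,0,0],[0,0,0]],"dr":[[0,0,0],[0,0,0],[0,0,0],[0,0,0],[0,0,0]],"jaw":[0,0,0,0,0]}'
```

```text
time: 8.8
eef_pos: [0.4007, 0.2907, 0.0123]
tcp_rot: [0.223, 0.975, -0.001, -0.001]
contact_force: [-0.7, -0.3, -0.3]
opening: 1.001
time: 9.22
eef_pos: [0.4031, 0.2922, 0.0086]
tcp_rot: [0.222, 0.975, 0.001, 0.002]
contact_force: [0.9, 0.5, 0.3]
opening: 0.999
```

```bash
python3 -m jog '{"travel":[[-1,-1,-6],[0,0,-5],[0,0,0],[0,0,0],[0,0,0]],"dr":[[0,0,0],[0,0,0],[0,0,0],[0,0,0],[0,0,0]],"jaw":[0,0,0,0,0]}' 40
python3 -m jog '{"travel":[[0,0,0],[0,0,0],[0,0,0],[0,0,0],[0,0,0]],"dr":[[0,0,0],[0,0,0],[0,0,0],[0,0,0],[0,0,0]],"jaw":[80,120,120,120,120]}' 25
python3 -m jog '{"travel":[[0,0,0],[0,0,0],[0,0,0],[0,0,5],[0,0,10]],"dr":[[0,0,0],[0,0,0],[0,0,0],[0,0,0],[0,0,0]],"jaw":[120,120,120,120,120]}' 25
python3 -m jog '{"travel":[[0,0,20],[0,0,30],[0,0,35],[0,0,0],[0,0,0]],"dr":[[0,0,0],[0,0,0],[0,0,0],[0,0,0],[0,0,0]],"jaw":[120,120,120,120,120]}' 25
python3 - <<'E'
from h import *
im,c,s=snap("w4");print(s['eef_pos'])
E
```

```text
time: 9.63
eef_pos: [0.4001, 0.2904, -0.0048]
tcp_rot: [0.222, 0.975, -0.0, -0.0]
contact_force: [0.2, -0.4, -0.4]
opening: 1.002
time: 10.05
eef_pos: [0.4005, 0.2906, -0.0043]
tcp_rot: [0.222, 0.975, 0.0, 0.0]
contact_force: [0.0, -0.5, 2.8]
opening: 0.762
time: 10.47
eef_pos: [0.3987, 0.2898, 0.0092]
tcp_rot: [0.222, 0.975, -0.001, -0.002]
contact_force: [0.1, -0.4, -1.2]
opening: 0.76
time: 10.88
eef_pos: [0.402, 0.2913, 0.0984]
tcp_rot: [0.222, 0.975, 0.002, 0.003]
contact_force: [-0.8, 0.4, -0.4]
opening: 0.763
[0.40198039 0.2912863  0.09836143]
```

View pics/w4.png

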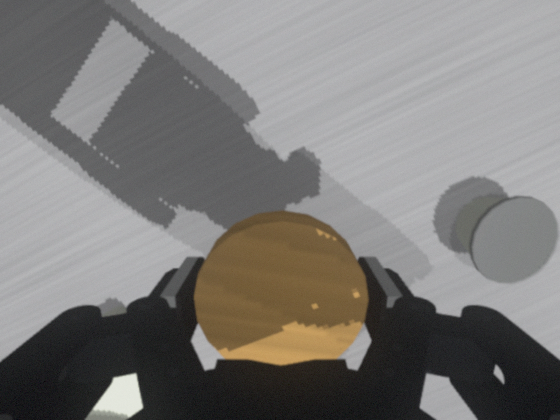

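Run:
```python
from h import *
im=cv2.imread("pics/w4.png");c=cam("wrist");s=get_state();p=np.array(s['eef_pos']);b,g,r=[im[...,i].astype(int) for i in range(3)]
m=((r-b)>25).astype(np.uint8);m[:,:185]=0;m[:,380:]=0
k=max(cv2.findContours(m,0,1)[0],key=cv2.contourArea)[:,0]
up=k[(k[:,1]>225)&(k[:,1]<325)]
print(k.min(0),k.max(0)); P=pix2w(c,up,p[2]+.028); q,R=circ(P);print(q,R,q-p[:2], 'toolx',(q-p[:2])@[-.9,.43])
```

```text
[193 211] [368 366]
[0.39995202 0.29132274] 0.03227592117555034 [-0.00053911  0.00071961] toolx 0.0007946320833194287
```

```bash
python3 -m jog '{"travel":[[0,0,25],[0,0,30],[10,-15,15],[18,-32,0],[20,-34,0]],"dr":[[0,0,0],[0,0,0],[0,0,0],[0,0,0],[0,0,0]],"jaw":[120,120,120,120,120]}' 25
python3 -m jog '{"travel":[[20,-34,0],[20,-34,0],[20,-34,0],[18,-30,0],[2,-5,0]],"dr":[[0,0,0],[0,0,0],[0,0,0],[0,0,0],[0,0,0]],"jaw":[120,120,120,120,120]}' 25
python3 -m jog '{"travel":[[0,0,-10],[0,0,-10],[0,0,-5],[0,0,0],[0,0,0]],"dr":[[0,0,0],[0,0,0],[0,0,0],[0,0,0],[0,0,0]],"jaw":[120,120,120,120,120]}' 25
python3 -m jog '{"travel":[[0,0,0],[0,0,0],[0,0,0]],"dr":[[0,0,0],[0,0,0],[0,0,0]],"jaw":[120,120,120]}' 25
```

```text
time: 11.35
eef_pos: [0.4478, 0.2094, 0.1651]
tcp_rot: [0.22, 0.975, 0.0, -0.0]
contact_force: [-0.6, -0.3, -0.5]
opening: 0.765
time: 11.77
eef_pos: [0.5295, 0.0681, 0.1636]
tcp_rot: [0.224, 0.975, -0.001, -0.001]
contact_force: [-0.8, 0.7, -0.3]
opening: 0.761
time: 12.18
eef_pos: [0.5269, 0.0737, 0.139]
tcp_rot: [0.221, 0.975, -0.0, -0.001]
contact_force: [-0.2, -0.0, 0.4]
opening: 0.762
time: 12.43
eef_pos: [0.5285, 0.0729, 0.141]
tcp_rot: [0.222, 0.975, 0.0, 0.001]
contact_force: [-0.3, -0.3, 0.1]
opening: 0.763
```

```bash
python3 -m jog '{"travel":[[2,0,-10],[0,0,-10],[0,0,-10],[0,0,-4],[0,0,0]],"dr":[[0,0,0],[0,0,0],[0,0,0],[0,0,0],[0,0,0]],"jaw":[120,120,120,120,120]}' 25
python3 -m jog '{"travel":[[0,0,0],[0,0,0],[0,0,0]],"dr":[[0,0,0],[0,0,0],[0,0,0]],"jaw":[120,120,120]}' 25
python3 -m jog '{"travel":[[0,0,-2],[0,0,-2],[0,0,-2],[0,0,0],[0,0,0]],"dr":[[0,0,0],[0,0,0],[0,0,0],[0,0,0],[0,0,0]],"jaw":[120,120,120,120,120]}' 25
```

```text
time: 12.85
eef_pos: [0.5288, 0.0725, 0.104]
tcp_rot: [0.222, 0.975, -0.0, -0.002]
contact_force: [0.1, -0.3, -0.4]
opening: 0.766
time: 13.1
eef_pos: [0.5306, 0.0724, 0.1068]
tcp_rot: [0.222, 0.975, 0.0, 0.0]
contact_force: [0.5, -0.4, -0.3]
opening: 0.759
time: 13.52
eef_pos: [0.53, 0.0725, 0.1001]
tcp_rot: [0.222, 0.975, -0.0, -0.0]
contact_force: [0.5, 0.6, -0.6]
opening: 0.759
```

```bash
python3 -m jog '{"travel":[[0,0,-1],[0,0,-1],[0,0,-1],[0,0,0],[0,0,0]],"dr":[[0,0,0],[0,0,0],[0,0,0],[0,0,0],[0,0,0]],"jaw":[120,120,120,120,120]}' 25
```

```text
time: 13.93
eef_pos: [0.5305, 0.0725, 0.0977]
tcp_rot: [0.222, 0.975, 0.0, 0.0]
contact_force: [-0.4, -0.4, 2.3]
opening: 0.758
```

Contact at the seated height. Release and rise.

```bash
python3 -m jog '{"travel":[[0,0,0],[0,0,0],[0,0,0],[0,0,0],[0,0,0]],"dr":[[0,0,0],[0,0,0],[0,0,0],[0,0,0],[0,0,0]],"jaw":[0,0,0,0,0]}' 25
python3 -m jog '{"travel":[[0,0,5],[0,0,15],[0,0,30],[0,0,35],[0,0,35]],"dr":[[0,0,0],[0,0,0],[0,0,0],[0,0,0],[0,0,0]],"jaw":[0,0,0,0,0]}'
python3 -m jog '{"travel":[[0,0,20],[0,0,0],[0,0,0],[0,0,0],[0,0,0]],"dr":[[0,0,0],[0,0,0],[0,0,0],[0,0,0],[0,0,0]],"jaw":[0,0,0,0,0]}'
python3 -m jog '{"travel":[[0,0,0],[0,0,0]],"dr":[[0,0,0],[0,0,0]],"jaw":[0,0]}'
python3 - <<'E'
from h import *
im,c,s=snap("w5");print(s['eef_pos'])
b,g,r=[im[...,i].astype(int) for i in range(3)]
p=w2pix(c,[.530,.074,.126]);print(p,blob(im,c,p,.126,.033,(r-b>35),"ml5"))
E
```

```text
time: 14.35
eef_pos: [0.5301, 0.0724, 0.0972]
tcp_rot: [0.222, 0.975, -0.0, -0.0]
contact_force: [0.0, -0.0, 0.6]
opening: 1.0
time: 14.77
eef_pos: [0.5295, 0.0725, 0.2183]
tcp_rot: [0.222, 0.975, -0.0, -0.001]
contact_force: [-0.2, 0.0, 1.2]
opening: 0.998
time: 15.18
eef_pos: [0.5291, 0.0725, 0.2352]
tcp_rot: [0.222, 0.975, -0.0, -0.002]
contact_force: [-0.1, 0.3, 0.4]
opening: 0.999
time: 15.35
eef_pos: [0.5295, 0.0725, 0.2357]
tcp_rot: [0.222, 0.975, -0.0, -0.001]
contact_force: [-1.1, 0.3, -0.8]
opening: 0.999
[0.5294957  0.07247104 0.23567196]
[282.35971585 209.44921771] (array([0.5313, 0.0726]), np.float64(0.0321), [239, 168, 86, 85])
```

View pics/w5.png

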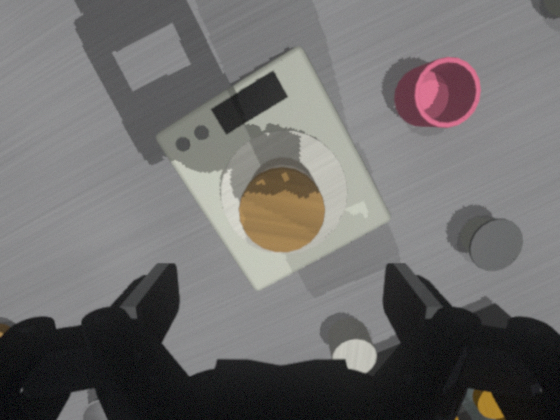

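```bash
python3 -m jog '{"travel":[[-6,-18,0],[-12,-37,0],[-12,-37,0],[-12,-37,0],[-12,-37,0]],"dr":[[0,0,0],[0,0,0],[0,0,0],[0,0,0],[0,0,0]],"jaw":[0,0,0,0,0]}' 40
python3 -m jog '{"travel":[[-12,-37,0],[-12,-37,0],[-12,-37,0],[-12,-37,0],[-12,-37,-10]],"dr":[[0,0,0],[0,0,0],[0,0,0],[0,0,0],[0,0,0]],"jaw":[0,0,0,0,0]}'
python3 -m jog '{"travel":[[-6,-19,-20],[0,0,-20],[0,0,0],[0,0,0],[0,0,0]],"dr":[[0,0,0],[0,0,0],[0,0,0],[0,0,0],[0,0,0]],"jaw":[0,0,0,0,0]}'
python3 -m jog '{"travel":[[0,0,0],[0,0,0],[0,0,0]],"dr":[[0,0,0],[0,0,0],[0,0,0]],"jaw":[0,0,0]}'
python3 - <<'E'
from h import *
im,c,s=snap("w6");print(s['eef_pos'])
b,g,r=[im[...,i].astype(int) for i in range(3)]
p=w2pix(c,[.410,-.298,.05]);print(p)
for T in (6,8,12):print(blob(im,c,p,.05,.023,(r-b>T),f"ms{T}"))
E
```

```text
time: 15.82
eef_pos: [0.4753, -0.0947, 0.2369]
tcp_rot: [0.222, 0.975, 0.0, -0.0]
contact_force: [1.0, 1.1, 0.4]
opening: 1.0
time: 16.23
eef_pos: [0.4161, -0.281, 0.2291]
tcp_rot: [0.222, 0.975, -0.001, 0.002]
contact_force: [1.3, -0.5, 0.4]
opening: 0.999
time: 16.65
eef_pos: [0.4107, -0.2974, 0.188]
tcp_rot: [0.222, 0.975, -0.0, 0.0]
contact_force: [0.4, -0.3, -0.0]
opening: 1.004
time: 16.9
eef_pos: [0.411, -0.2974, 0.1886]
tcp_rot: [0.221, 0.975, -0.001, 0.001]
contact_force: [0.5, 0.3, -0.2]
opening: 0.998
[ 0.41096094 -0.29742837  0.18858301]
[279.1553954  199.59650086]
(array([ 0.4082, -0.2961]), np.float64(0.0238), [253, 165, 55, 61])
(array([ 0.4086, -0.2966]), np.float64(0.0232), [253, 166, 55, 59])
(array([ 0.4098, -0.297 ]), np.float64(0.022), [254, 173, 54, 52])
```

View pics/ms8.png

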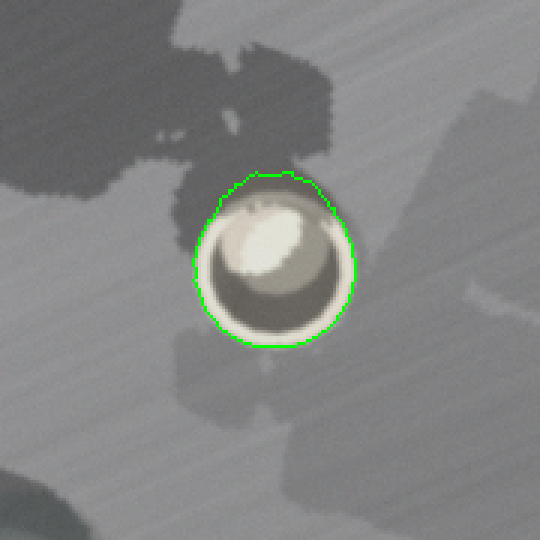

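```bash
python3 -m jog '{"travel":[[-1,0,-25],[0,0,-35],[0,0,-35],[0,0,-35],[0,0,-20]],"dr":[[0,0,0],[0,0,0],[0,0,0],[0,0,0],[0,0,0]],"jaw":[0,0,0,0,0]}' 40
python3 -m jog '{"travel":[[0,0,-12],[0,0,-10],[0,0,0],[0,0,0],[0,0,0]],"dr":[[0,0,0],[0,0,0],[0,0,0],[0,0,0],[0,0,0]],"jaw":[0,0,0,0,0]}'
```

```text
time: 17.37
eef_pos: [0.4079, -0.2957, 0.0341]
tcp_rot: [0.222, 0.975, 0.001, -0.002]
contact_force: [-1.9, 0.7, 0.1]
opening: 1.002
time: 17.78
eef_pos: [0.4103, -0.2987, 0.017]
tcp_rot: [0.222, 0.975, -0.001, 0.001]
contact_force: [-0.5, 0.7, 0.2]
opening: 0.999
```

```bash
python3 -m jog '{"travel":[[0,0,0],[0,0,0],[0,0,0],[0,0,0],[0,0,0]],"dr":[[0,0,0],[0,0,0],[0,0,0],[0,0,0],[0,0,0]],"jaw":[100,150,180,180,180]}' 30
python3 -m jog '{"travel":[[0,0,0],[0,0,0],[0,0,0],[0,0,0],[0,0,0]],"dr":[[0,0,0],[0,0,0],[0,0,0],[0,0,0],[0,0,0]],"jaw":[180,180,180,180,180]}'
python3 -m jog '{"travel":[[0,0,5],[0,0,20],[0,0,35],[0,0,35],[0,0,35]],"dr":[[0,0,0],[0,0,0],[0,0,0],[0,0,0],[0,0,0]],"jaw":[180,180,180,180,180]}'
python3 -m jog '{"travel":[[0,0,30],[0,0,20],[0,0,0],[0,0,0],[0,0,0]],"dr":[[0,0,0],[0,0,0],[0,0,0],[0,0,0],[0,0,0]],"jaw":[180,180,180,180,180]}'
python3 - <<'E'
from h import *
im,c,s=snap("w7");print(s['eef_pos'])
E
```

```text
time: 18.2
eef_pos: [0.4098, -0.2981, 0.0163]
tcp_rot: [0.222, 0.975, -0.0, 0.001]
contact_force: [0.5, 0.7, 5.1]
opening: 0.524
time: 18.62
eef_pos: [0.4097, -0.2981, 0.0163]
tcp_rot: [0.222, 0.975, -0.0, 0.001]
contact_force: [-0.6, 0.9, 4.8]
opening: 0.523
time: 19.03
eef_pos: [0.4084, -0.2967, 0.1457]
tcp_rot: [0.222, 0.975, 0.001, -0.001]
contact_force: [1.1, -1.0, -1.1]
opening: 0.525
time: 19.45
eef_pos: [0.4084, -0.2966, 0.1933]
tcp_rot: [0.222, 0.975, 0.001, -0.001]
contact_force: [-0.1, -0.2, -0.8]
opening: 0.527
[ 0.40836099 -0.29661307  0.19334936]
```

View pics/w7.png

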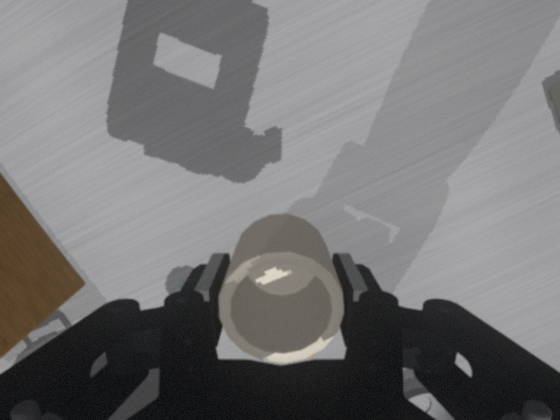

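Small pot held, rim centre about (281,306), roughly 126 px wide.

Run:
```python
from h import *
c=cam("wrist");p=np.array(get_state()['eef_pos'])
for uv in((281,304),(281,308),(281,252),(281,363)):
    q=pix2w(c,[uv],p[2]+.0337)[0];d=q-p;print(uv,d.round(4),'toolx',round(d[:2]@np.array([-.9,.43]),4))
```

```text
(281, 304) [-0.002   0.0015  0.0337] toolx 0.0025
(281, 308) [-0.0006  0.0008  0.0337] toolx 0.0009
(281, 252) [-0.0198  0.01    0.0337] toolx 0.0221
(281, 363) [ 0.0205 -0.0093  0.0337] toolx -0.0225
```

```bash
python3 -m jog '{"travel":[[0,0,25],[6,16,0],[10,31,0],[12,36,0],[12,36,0]],"dr":[[0,0,0],[0,0,0],[0,0,0],[0,0,0],[0,0,0]],"jaw":[180,180,180,180,180]}' 30
python3 -m jog '{"travel":[[12,36,0],[12,36,0],[12,36,0],[12,36,0],[12,36,0]],"dr":[[0,0,0],[0,0,0],[0,0,0],[0,0,0],[0,0,0]],"jaw":[180,180,180,180,180]}'
python3 -m jog '{"travel":[[12,36,0],[10,20,0],[0,8,0],[0,0,0],[0,0,0]],"dr":[[0,0,0],[0,0,0],[0,0,0],[0,0,0],[0,0,0]],"jaw":[180,180,180,180,180]}'
python3 -m jog '{"travel":[[0,0,-10],[0,0,-10],[0,0,-10],[0,0,0],[0,0,0]],"dr":[[0,0,0],[0,0,0],[0,0,0],[0,0,0],[0,0,0]],"jaw":[180,180,180,180,180]}'
```

```text
time: 19.92
eef_pos: [0.4484, -0.1771, 0.2179]
tcp_rot: [0.223, 0.975, 0.001, -0.002]
contact_force: [1.3, -0.2, -1.2]
opening: 0.53
time: 20.33
eef_pos: [0.5083, 0.0036, 0.2178]
tcp_rot: [0.222, 0.975, -0.0, -0.002]
contact_force: [0.2, -0.4, -1.4]
opening: 0.529
time: 20.75
eef_pos: [0.5302, 0.0652, 0.2186]
tcp_rot: [0.222, 0.975, -0.001, -0.002]
contact_force: [-0.0, -0.4, -1.0]
opening: 0.523
time: 21.17
eef_pos: [0.5302, 0.0648, 0.1887]
tcp_rot: [0.223, 0.975, -0.0, -0.002]
contact_force: [0.2, -0.8, -0.8]
opening: 0.527
```

```bash
python3 -m jog '{"travel":[[0,8,-10],[0,0,-12],[0,0,-12],[0,0,-6],[0,0,0]],"dr":[[0,0,0],[0,0,0],[0,0,0],[0,0,0],[0,0,0]],"jaw":[180,180,180,180,180]}' 30
python3 -m jog '{"travel":[[0,0,0],[0,0,0],[0,0,-1],[0,0,-1],[0,0,0]],"dr":[[0,0,0],[0,0,0],[0,0,0],[0,0,0],[0,0,0]],"jaw":[180,180,180,180,180]}'
```

```text
time: 21.58
eef_pos: [0.5295, 0.0736, 0.1474]
tcp_rot: [0.222, 0.975, -0.0, -0.002]
contact_force: [-0.7, -0.0, -0.7]
opening: 0.523
time: 22.0
eef_pos: [0.5314, 0.0734, 0.1486]
tcp_rot: [0.222, 0.975, 0.0, 0.0]
contact_force: [-0.1, 0.1, -2.0]
opening: 0.524
```

```bash
python3 -m jog '{"travel":[[0,-1,-2],[0,0,-1],[0,0,-1],[0,0,-1],[0,0,0]],"dr":[[0,0,0],[0,0,0],[0,0,0],[0,0,0],[0,0,0]],"jaw":[180,180,180,180,180]}' 30
python3 -m jog '{"travel":[[0,0,-1],[0,0,0],[0,0,0]],"dr":[[0,0,0],[0,0,0],[0,0,0]],"jaw":[180,180,180]}'
```

```text
time: 22.42
eef_pos: [0.531, 0.0724, 0.143]
tcp_rot: [0.222, 0.975, -0.0, -0.0]
contact_force: [-0.6, -0.1, -1.9]
opening: 0.53
time: 22.67
eef_pos: [0.5313, 0.0725, 0.1423]
tcp_rot: [0.222, 0.975, 0.0, 0.0]
contact_force: [-0.5, -1.0, -1.3]
opening: 0.522
```

```bash
python3 -m jog '{"travel":[[0,0,-1],[0,0,0],[0,0,0]],"dr":[[0,0,0],[0,0,0],[0,0,0]],"jaw":[180,180,180]}' 30
```

```text
time: 22.92
eef_pos: [0.5317, 0.0724, 0.1423]
tcp_rot: [0.222, 0.975, -0.0, 0.001]
contact_force: [-1.1, -0.2, 4.3]
opening: 0.528
```

```bash
python3 -m jog '{"travel":[[0,0,0],[0,0,0],[0,0,0],[0,0,0],[0,0,0]],"dr":[[0,0,0],[0,0,0],[0,0,0],[0,0,0],[0,0,0]],"jaw":[140,60,0,0,0]}' 30
python3 -m jog '{"travel":[[0,0,0],[0,0,5],[0,0,20],[0,0,35],[0,0,35]],"dr":[[0,0,0],[0,0,0],[0,0,0],[0,0,0],[0,0,0]],"jaw":[0,0,0,0,0]}'
python3 -m jog '{"travel":[[0,0,20],[0,0,0],[0,0,0],[0,0,0],[0,0,0]],"dr":[[0,0,0],[0,0,0],[0,0,0],[0,0,0],[0,0,0]],"jaw":[0,0,0,0,0]}'
python3 -m jog '{"travel":[[0,0,0],[0,0,0]],"dr":[[0,0,0],[0,0,0]],"jaw":[0,0]}'
python3 - <<'E'
from h import *
im,c,s=snap("w8");print(s['eef_pos'],w2pix(c,[.531,.0725,.176]),w2pix(c,[.531,.0725,.126]))
E
```

```text
time: 23.33
eef_pos: [0.5309, 0.0725, 0.1407]
tcp_rot: [0.222, 0.975, -0.0, -0.0]
contact_force: [-0.7, 0.3, 0.1]
opening: 0.995
time: 23.75
eef_pos: [0.5301, 0.0725, 0.2361]
tcp_rot: [0.222, 0.975, -0.0, -0.002]
contact_force: [1.5, -0.1, 0.8]
opening: 0.998
time: 24.17
eef_pos: [0.5302, 0.0725, 0.2544]
tcp_rot: [0.222, 0.975, -0.0, -0.002]
contact_force: [-0.3, 0.1, -0.0]
opening: 0.998
time: 24.33
eef_pos: [0.5306, 0.0725, 0.2548]
tcp_rot: [0.222, 0.975, -0.0, -0.001]
contact_force: [0.0, -0.2, -1.0]
opening: 1.002
[0.53058312 0.07245534 0.25478437] [280.46827624 221.7167284 ] [280.55454394 204.21322476]
```

View pics/w8.png

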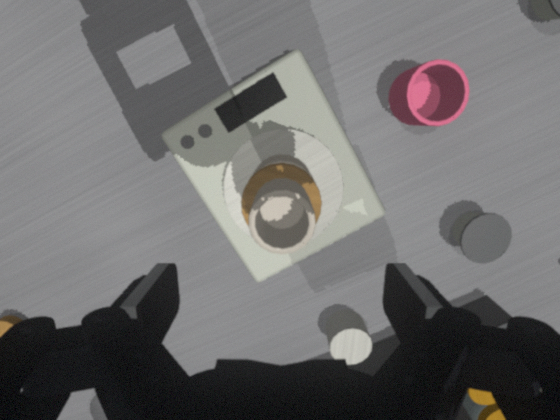

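Small pot stands on the lid, rim centre (282,221) against the predicted (280.5,222). Now the small lid.

```bash
python3 -m jog '{"travel":[[1,-18,0],[2,-38,0],[2,-38,0],[2,-38,0],[2,-38,0]],"dr":[[0,0,0],[0,0,0],[0,0,0],[0,0,0],[0,0,0]],"jaw":[0,0,0,0,0]}' 30
python3 -m jog '{"travel":[[2,-38,0],[2,-38,0],[2,-38,0],[2,-38,0],[2,-38,0]],"dr":[[0,0,0],[0,0,0],[0,0,0],[0,0,0],[0,0,0]],"jaw":[0,0,0,0,0]}'
python3 -m jog '{"travel":[[3,-38,-10],[2,-20,-25],[0,0,-25],[0,0,-20],[0,0,0]],"dr":[[0,0,0],[0,0,0],[0,0,0],[0,0,0],[0,0,0]],"jaw":[0,0,0,0,0]}'
python3 -m jog '{"travel":[[0,0,0],[0,0,0],[0,0,0],[0,0,0],[0,0,0]],"dr":[[0,0,0],[0,0,0],[0,0,0],[0,0,0],[0,0,0]],"jaw":[0,0,0,0,0]}'
python3 - <<'E'
from h import *
im,c,s=snap("w9");print(s['eef_pos'])
b,g,r=[im[...,i].astype(int) for i in range(3)]
p=w2pix(c,[.557,-.347,.024]);print(p)
for T in (25,40):print(blob(im,c,p,.024,.025,(r-b>T),f"mt{T}"))
E
```

```text
time: 24.8
eef_pos: [0.54, -0.099, 0.256]
tcp_rot: [0.222, 0.975, 0.0, -0.0]
contact_force: [0.0, 0.5, -0.3]
opening: 1.002
time: 25.22
eef_pos: [0.5499, -0.2894, 0.2558]
tcp_rot: [0.222, 0.975, 0.0, -0.0]
contact_force: [1.3, -0.7, -0.1]
opening: 0.998
time: 25.63
eef_pos: [0.5523, -0.3441, 0.1694]
tcp_rot: [0.223, 0.975, 0.003, -0.005]
contact_force: [-0.5, 0.7, -0.6]
opening: 0.999
time: 26.05
eef_pos: [0.556, -0.3458, 0.1783]
tcp_rot: [0.222, 0.975, -0.001, 0.001]
contact_force: [-0.7, 0.7, 0.4]
opening: 1.0
[ 0.55597365 -0.34577285  0.17825202]
[279.55183375 197.72460842]
(array([ 0.5576, -0.346 ]), np.float64(0.0248), [253, 169, 56, 57])
(array([ 0.5576, -0.3461]), np.float64(0.0243), [253, 170, 56, 55])
```

View pics/w9.png

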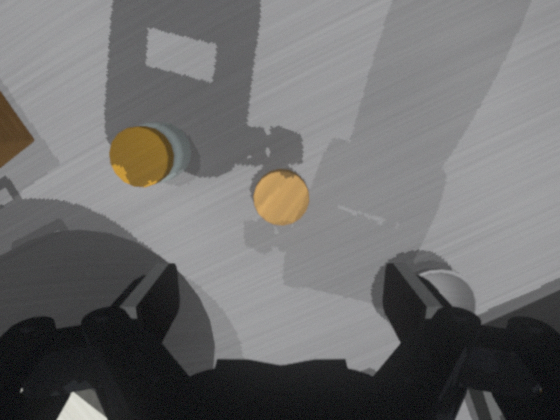

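```bash
python3 -m jog '{"travel":[[1,0,-25],[0,0,-35],[0,0,-35],[0,0,-35],[0,0,-20]],"dr":[[0,0,0],[0,0,0],[0,0,0],[0,0,0],[0,0,0]],"jaw":[0,0,0,0,0]}' 25
python3 -m jog '{"travel":[[0,0,-10],[0,0,-6],[0,0,0],[0,0,0],[0,0,0]],"dr":[[0,0,0],[0,0,0],[0,0,0],[0,0,0],[0,0,0]],"jaw":[0,0,0,0,0]}'
```

```text
time: 26.52
eef_pos: [0.5545, -0.3439, 0.0224]
tcp_rot: [0.222, 0.975, 0.001, -0.002]
contact_force: [0.2, 1.3, -0.4]
opening: 1.0
time: 26.93
eef_pos: [0.5576, -0.3467, 0.0128]
tcp_rot: [0.222, 0.975, -0.001, 0.002]
contact_force: [0.5, -0.7, 1.1]
opening: 0.997
```

```bash
python3 -m jog '{"travel":[[0,0,-7],[0,0,-5],[0,0,0],[0,0,0],[0,0,0]],"dr":[[0,0,0],[0,0,0],[0,0,0],[0,0,0],[0,0,0]],"jaw":[0,0,0,0,0]}' 25
python3 -m jog '{"travel":[[0,0,0],[0,0,0],[0,0,0],[0,0,0],[0,0,0]],"dr":[[0,0,0],[0,0,0],[0,0,0],[0,0,0],[0,0,0]],"jaw":[80,130,160,160,160]}'
python3 -m jog '{"travel":[[0,0,0],[0,0,0],[0,0,0]],"dr":[[0,0,0],[0,0,0],[0,0,0]],"jaw":[160,160,160]}'
```

```text
time: 27.35
eef_pos: [0.5562, -0.3455, -0.0018]
tcp_rot: [0.222, 0.975, 0.0, -0.0]
contact_force: [-0.4, -0.2, -0.9]
opening: 0.998
time: 27.77
eef_pos: [0.5565, -0.3457, -0.0013]
tcp_rot: [0.222, 0.975, -0.0, 0.0]
contact_force: [-0.1, -1.1, 1.6]
opening: 0.574
time: 28.02
eef_pos: [0.5565, -0.3457, -0.0013]
tcp_rot: [0.222, 0.975, -0.0, 0.0]
contact_force: [-0.7, 0.7, 1.5]
opening: 0.571
```

```bash
python3 -m jog '{"travel":[[0,0,5],[0,0,15],[0,0,30],[0,0,35],[0,0,35]],"dr":[[0,0,0],[0,0,0],[0,0,0],[0,0,0],[0,0,0]],"jaw":[160,160,160,160,160]}' 25
python3 -m jog '{"travel":[[0,0,35],[0,0,35],[0,0,35],[0,0,15],[0,0,0]],"dr":[[0,0,0],[0,0,0],[0,0,0],[0,0,0],[0,0,0]],"jaw":[160,160,160,160,160]}'
python3 -m jog '{"travel":[[0,0,0],[0,0,0],[0,0,0],[0,0,0],[0,0,0]],"dr":[[0,0,0],[0,0,0],[0,0,0],[0,0,0],[0,0,0]],"jaw":[160,160,160,160,160]}'
python3 - <<'E'
from h import *
im,c,s=snap("w10");p=np.array(s['eef_pos']);print(p);b,g,r=[im[...,i].astype(int) for i in range(3)]
m=((r-b)>25).astype(np.uint8);m[:,:185]=0;m[:,380:]=0;m[:200]=0
k=max(cv2.findContours(m,0,1)[0],key=cv2.contourArea)[:,0]
print(k.min(0),k.max(0))
for lo in (240,250,260,270):
    u=k[(k[:,1]>lo)&(k[:,1]<345)]
    q,R=circ(pix2w(c,u,p[2]+.0253));d=q-p[:2];print(lo,R.round(4),d.round(4),'toolx',round(d@[-.9,.43],4))
E
```

```text
time: 28.43
eef_pos: [0.5556, -0.3451, 0.1197]
tcp_rot: [0.222, 0.975, 0.0, -0.001]
contact_force: [-0.3, -1.1, 0.1]
opening: 0.573
time: 28.85
eef_pos: [0.5582, -0.3471, 0.2463]
tcp_rot: [0.222, 0.975, -0.003, 0.005]
contact_force: [0.4, -0.2, 0.6]
opening: 0.575
time: 29.27
eef_pos: [0.5556, -0.3451, 0.2362]
tcp_rot: [0.222, 0.975, 0.001, -0.002]
contact_force: [-0.4, 0.1, 0.0]
opening: 0.572
[ 0.55562178 -0.34508052  0.23621699]
[216 230] [345 357]
240 0.0248 [0.0002 0.0004] toolx -0.0
250 0.0246 [0.0007 0.0001] toolx -0.0006
260 0.0245 [ 0.0011 -0.0001] toolx -0.001
270 0.0244 [ 0.0014 -0.0002] toolx -0.0013
```

View pics/w10.png

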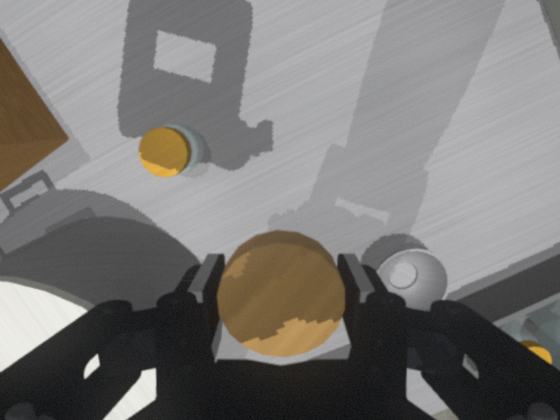

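```bash
python3 -m jog '{"travel":[[-1,18,5],[-2,34,0],[-2,36,0],[-2,36,0],[-2,36,0]],"dr":[[0,0,0],[0,0,0],[0,0,0],[0,0,0],[0,0,0]],"jaw":[160,160,160,160,160]}' 25
python3 -m jog '{"travel":[[-2,36,0],[-2,36,0],[-2,36,0],[-2,36,0],[-2,36,0]],"dr":[[0,0,0],[0,0,0],[0,0,0],[0,0,0],[0,0,0]],"jaw":[160,160,160,160,160]}'
python3 -m jog '{"travel":[[-2,36,0],[-2,28,0],[-1,14,0],[0,0,0],[0,0,0]],"dr":[[0,0,0],[0,0,0],[0,0,0],[0,0,0],[0,0,0]],"jaw":[160,160,160,160,160]}'
python3 -m jog '{"travel":[[0,0,-10],[0,0,-10],[0,0,-5],[0,0,0],[0,0,0]],"dr":[[0,0,0],[0,0,0],[0,0,0],[0,0,0],[0,0,0]],"jaw":[160,160,160,160,160]}'
```

```text
time: 29.73
eef_pos: [0.5468, -0.1842, 0.2428]
tcp_rot: [0.222, 0.975, 0.0, -0.0]
contact_force: [1.4, 0.0, 0.1]
opening: 0.573
time: 30.15
eef_pos: [0.5367, -0.0038, 0.243]
tcp_rot: [0.222, 0.975, 0.0, -0.0]
contact_force: [1.0, -1.3, -0.9]
opening: 0.578
time: 30.57
eef_pos: [0.532, 0.073, 0.243]
tcp_rot: [0.221, 0.975, -0.0, -0.0]
contact_force: [0.5, -1.2, 0.3]
opening: 0.575
time: 30.98
eef_pos: [0.5318, 0.0718, 0.2172]
tcp_rot: [0.223, 0.975, -0.0, -0.001]
contact_force: [0.2, 0.0, -0.8]
opening: 0.577
```

```bash
python3 -m jog '{"travel":[[-1,0.5,-10],[0,0,-12],[0,0,-10],[0,0,-5],[0,0,0]],"dr":[[0,0,0],[0,0,0],[0,0,0],[0,0,0],[0,0,0]],"jaw":[160,160,160,160,160]}' 25
python3 -m jog '{"travel":[[0,0,0],[0,0,0],[0,0,0],[0,0,0],[0,0,0]],"dr":[[0,0,0],[0,0,0],[0,0,0],[0,0,0],[0,0,0]],"jaw":[160,160,160,160,160]}'
```

```text
time: 31.4
eef_pos: [0.5298, 0.073, 0.1787]
tcp_rot: [0.222, 0.975, -0.0, -0.002]
contact_force: [-0.6, 0.4, -0.5]
opening: 0.577
time: 31.82
eef_pos: [0.5315, 0.073, 0.1819]
tcp_rot: [0.222, 0.975, 0.0, 0.001]
contact_force: [0.7, 0.0, -0.9]
opening: 0.574
```

```bash
python3 -m jog '{"travel":[[-1,0,-2],[0,0,-2],[0,0,-2],[0,0,0],[0,0,0]],"dr":[[0,0,0],[0,0,0],[0,0,0],[0,0,0],[0,0,0]],"jaw":[160,160,160,160,160]}' 25
python3 -m jog '{"travel":[[0,0,-1],[0,0,-1],[0,0,-1],[0,0,-1],[0,0,0]],"dr":[[0,0,0],[0,0,0],[0,0,0],[0,0,0],[0,0,0]],"jaw":[160,160,160,160,160]}'
```

```text
time: 32.23
eef_pos: [0.53, 0.073, 0.175]
tcp_rot: [0.222, 0.975, -0.0, -0.0]
contact_force: [0.5, -0.7, -0.5]
opening: 0.579
time: 32.65
eef_pos: [0.5301, 0.073, 0.171]
tcp_rot: [0.222, 0.975, -0.0, -0.0]
contact_force: [0.4, -0.0, -0.0]
opening: 0.576
```

Plug is about 4 mm into the mouth with no contact.

```bash
python3 -m jog '{"travel":[[0,0,-1],[0,0,-1],[0,0,-1],[0,0,0],[0,0,0]],"dr":[[0,0,0],[0,0,0],[0,0,0],[0,0,0],[0,0,0]],"jaw":[160,160,160,160,160]}' 25
python3 -m jog '{"travel":[[0,0,-1],[0,0,0],[0,0,0]],"dr":[[0,0,0],[0,0,0],[0,0,0]],"jaw":[160,160,160]}'
```

```text
time: 33.07
eef_pos: [0.5302, 0.0729, 0.1682]
tcp_rot: [0.222, 0.975, -0.0, -0.0]
contact_force: [0.8, 0.4, -0.2]
opening: 0.572
time: 33.32
eef_pos: [0.5302, 0.0729, 0.1673]
tcp_rot: [0.222, 0.975, -0.0, -0.0]
contact_force: [0.2, -0.3, 0.7]
opening: 0.573
```

```bash
python3 -m jog '{"travel":[[0,0,-1],[0,0,0],[0,0,0]],"dr":[[0,0,0],[0,0,0],[0,0,0]],"jaw":[160,160,160]}' 25
python3 -m jog '{"travel":[[0,0,0],[0,0,0],[0,0,0],[0,0,0],[0,0,0]],"dr":[[0,0,0],[0,0,0],[0,0,0],[0,0,0],[0,0,0]],"jaw":[120,60,0,0,0]}'
python3 -m jog '{"travel":[[0,0,0],[0,0,5],[0,0,20],[0,0,35],[0,0,35]],"dr":[[0,0,0],[0,0,0],[0,0,0],[0,0,0],[0,0,0]],"jaw":[0,0,0,0,0]}'
python3 -m jog '{"travel":[[0,0,15],[0,0,0],[0,0,0],[0,0,0],[0,0,0]],"dr":[[0,0,0],[0,0,0],[0,0,0],[0,0,0],[0,0,0]],"jaw":[0,0,0,0,0]}'
python3 -m jog '{"travel":[[0,0,0],[0,0,0],[0,0,0]],"dr":[[0,0,0],[0,0,0],[0,0,0]],"jaw":[0,0,0]}'
python3 - <<'E'
from h import *
im,c,s=snap("w11");print(s['eef_pos'],s['time'])
b,g,r=[im[...,i].astype(int) for i in range(3)]
p=w2pix(c,[.531,.0727,.192]);print(p)
im2,c2,_=snap("sc11","scene");q=w2pix(c2,[.531,.0727,.12]).astype(int);print(q)
A=im[110:330,170:400].repeat(2,0).repeat(2,1);B=cv2.resize(im2[q[1]-55:q[1]+55,q[0]-45:q[0]+45],(340,440),interpolation=cv2.INTER_CUBIC)
cv2.imwrite("pics/fin.png",np.hstack([A[:440],B]))
E
```

```text
time: 33.57
eef_pos: [0.5305, 0.0729, 0.1667]
tcp_rot: [0.222, 0.975, 0.0, 0.0]
contact_force: [-0.5, 1.1, 1.2]
opening: 0.579
time: 33.98
eef_pos: [0.5301, 0.073, 0.1661]
tcp_rot: [0.222, 0.975, -0.0, -0.0]
contact_force: [0.0, -0.2, 0.0]
opening: 1.001
time: 34.4
eef_pos: [0.5292, 0.073, 0.2612]
tcp_rot: [0.222, 0.975, -0.0, -0.002]
contact_force: [1.2, -0.9, 0.9]
opening: 1.003
time: 34.82
eef_pos: [0.5292, 0.073, 0.274]
tcp_rot: [0.222, 0.975, -0.0, -0.002]
contact_force: [0.8, -0.7, 0.1]
opening: 1.003
time: 35.07
eef_pos: [0.5299, 0.0729, 0.2753]
tcp_rot: [0.222, 0.975, -0.0, -0.001]
contact_force: [1.1, 0.5, 0.1]
opening: 1.002
[0.52987963 0.07294731 0.27532851] 35.0667
[280.49523161 220.79538639]
[290 183]
```

View pics/fin.png

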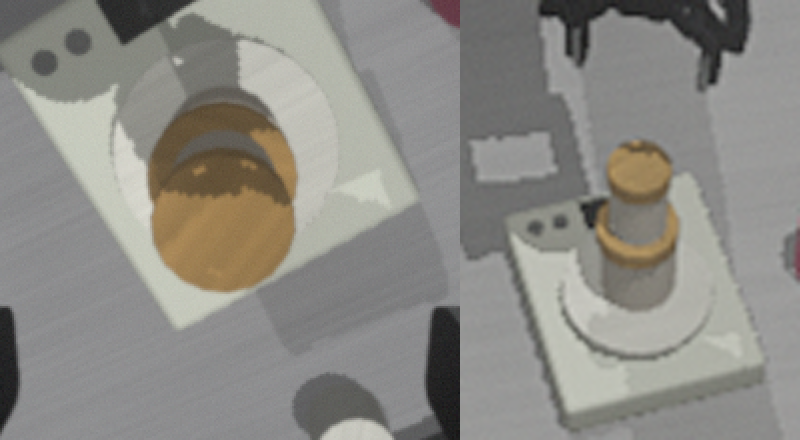

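Stack is upright and coaxial in both views: small lid centre at (282,220) against the predicted (280.5,221). The gripper is clear, so I'm handing in.

Run:
```python
from plant import *
print(sign_off(),get_state()['time'])
```

```text
the job is handed in; nothing more can be done
the job is handed in; nothing more can be done
```

The stack is built on the scale in order (large pot, large lid, small pot, small lid), and I handed the job in at about 35 s of robot time. The hand-in reported no verdict.

**Last checks:**
- The wrist and scene views show an upright, coaxial stack. By the images, each lid and the small pot are within about 2 mm of the piece below, and the large pot is about 4 mm from the pan's middle.
- Both lids made contact within about 1 mm of the computed seated height.
- The gripper was open and about 0.1 m above the stack.
- I did not measure tilt or re-measure the bystanders. The cups, jar, bowl, tin and pink pot were never approached closely or touched.

**Disagreement:** the first wrist picture was taken while the arm was still settling. It put the large lid about 8 mm off (and the large pot about 6 mm off the top view). I re-measured the lid with the arm at rest, and those later numbers agreed with each other.

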